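# Seat two drying pots on their carrier and lift the carrier level

### The job

The two upside-down fibre pots on the two-pot plywood carrier have been set down short of their stops: push each one home towards the handle, snug against both of its wooden stops, while the carrier is still on its stand. Then take the carrier by its upright handle, lift it with both pots in place about 12 cm clear of the stand, and keep it level and still in the air; finish while holding it there, without putting it down or letting go. Leave the other things on the bench alone.

Things in the scene. Friction and masses are not known exactly. Their poses are not given: they have to be found in the camera images.
- stand: Fixed low aluminium stand under the carrier, footprint 120 mm (x) by 430 mm (y, its length): two cross bearers, tops 30 mm above the bench, and at both ends a lip 36 mm high, 3 to 7 mm beyond the carrier's ends, that keeps the carrier from sliding along its length. Origin: centre of its underside, on the bench.
- carrier: Loose plywood carrying board, 130 mm (x) by 400 mm (y, the long way) by 9 mm thick, about 0.4 kg, resting on the stand with its axes along the stand's. A rigid upright handle plate stands in its middle and a V of two wooden cleats (the stops of one pot) on either side of the handle. Origin: centre of the board's underside, at the start 30 mm above the bench; z up.
- handle_top (a point): Centre of the top face of the carrier's wooden handle plate, 125 mm above the board's underside. The plate is 20 mm thick (carrier's x; grip it across this), 70 mm long (carrier's y) and stands 116 mm above the board's top face.
- seat_left (a point): Point on the board's top face under a pot's centre when it touches both stops of the +y end: 115 mm from the board's centre along its +y. The stops are two cleats 46 mm long, 10 mm thick, 12 mm high, at 45 degrees to the board's long centre line, between seat and handle, a V open towards the +y end: a pot comes home moving towards the handle.
- seat_right (a point): The same at the -y end: 115 mm from the board's centre along its -y; its V opens towards the -y end and a pot comes home moving towards the handle.
- pot_a: Loose moulded-fibre plant pot upside down on the carrier, about 0.12 kg, 78 mm high: straight rim band of 84 mm diameter over the lowest 14 mm, then a taper from 79 to 66 mm at the closed flat top. Origin: centre of the underside; z up. At the start 24 to 40 mm out from the seat nearest to it, towards that end of the board, and up to 14 mm sideways.
- pot_b: The second pot, the same as pot_a, at the other end of the carrier. Which of the two stands at which end varies.
- spare_pot: Bystander: a loose fibre pot standing mouth up on the bench beside the stand, 84 mm mouth, 78 mm high. Origin: centre of the underside.
- scraper: Bystander: flat scraper with a wooden handle, 200 mm long, lying on the bench on the robot's side of the stand, along it. Origin: underside.
- sanding_block: Bystander: cork sanding block 45 x 70 x 30 mm on the bench beyond the stand. Origin: centre of the underside.
- paint_tin: Bystander: closed steel tin, 80 mm diameter, 95 mm high, on the left of the bench. Origin: centre of the underside.
- glass_jar: Bystander: closed glass jar, 70 mm diameter, 90 mm high, on the right of the bench. Origin: centre of the underside.
Not all that is in view belongs to the job. Leave any green or pink look-alike of the pot_a alone.

How it is judged:
On the way, in this order (a step that is already met when the one before it is completed fails the run):
1. both pots home against their stops, the carrier still on its stand (((distance between pot_a and seat_left below 0.006 m and distance between pot_b and seat_right below 0.006 m) or (distance between pot_b and seat_left below 0.006 m and distance between pot_a and seat_right below 0.006 m)) and z of carrier in the frame of stand below 0.036 m), for 0.2 s.
2. the carrier in the air, at least 8 cm clear of the stand, level, with both pots home (((distance between pot_a and seat_left below 0.006 m and distance between pot_b and seat_right below 0.006 m) or (distance between pot_b and seat_left below 0.006 m and distance between pot_a and seat_right below 0.006 m)) and z of carrier in the frame of stand above 0.11 m and angle between carrier's own z axis and vertical below 0.07 rad), for 0.2 s.
At the end, for the whole second after the job is handed in: The gripper holds the carrier in the air: its board at least 80 mm above the stand's bearers and not touching the stand, tilted less than 0.07 rad (4 degrees), moving slower than 20 mm/s and 0.1 rad/s, and each pot stands on the board within 6 mm of its seat (all of step 2 and linear speed of carrier below 0.02 m/s and angular speed of carrier below 0.1 rad/s and contact force between carrier and the fingers above 1 N and contact force between carrier and stand below 0.1 N); the arm keeps its last pose, push and grip.
It fails at once if a pot on the carrier tipped by more than 20 degrees (angle between any of pot_a, pot_b's own z axis and vertical above 0.35 rad).
It fails at once if the carrier tipped by more than 14 degrees (angle between carrier's own z axis and vertical above 0.25 rad).
It fails at once if a bystander shoved by more than 25 mm (distance of any of spare_pot, scraper, sanding_block, paint_tin, glass_jar from where it was at the start of the episode above 0.025 m).
It also fails if it takes over 69 s, if anything falls off the work surface, if the arm or the gripper's body presses on something with over 40 N, if the wrist force passes 120 N, or if a joint passes its speed limit or range.

### The arm

A 6-joint arm with a two-finger parallel gripper is mounted at the origin on the work surface. World frame = base frame: x ahead of the robot, y to its left, z up, the work surface at z = 0. Lengths are in m, angles in rad, forces in N, time in s.
With the tool pointing down it reaches from about 0.4 to 0.825 m from the base axis. Payload 7 kg.
Tool frame: the origin (TCP) lies at the very end of the fingers, on their centre line; the grasp point (between the pads) lies 19 mm behind it; z points along the fingers, y is the line along which they close (so a half turn about z gives the same grasp; the last joint's range is limited). The gripper opens to 88 mm and grips with 3 to 60 N. Pads are 19 mm wide; open, the fingers measure 130 mm over their backs; the gripper's body (78 mm by 193 mm) begins 47 mm behind the grasp point.
Start: joints at [-0.951, 0.359, 0.012, 0, -1.224, -0.288], TCP at [0.22, -0.638, 0.227] pointing down, gripper open.
Joint ranges: [-3.07, 3.07], [-1.43, 2.12], [-1.02, 1.25], [-3.03, 1.67], [-3.05, -0], [-3.03, 3.03]. Speed limits (rad/s): [2.39, 2.39, 3.01, 3.14, 3.14, 3.14].

### API

Orientations are given as a rotation vector (axis times angle).
In Python, from plant import telemetry, get_image, calibration, manip, spotter gives the robot as it stands.
- The arm moves only by the tool jog_arm, never from a script. Its arguments are lists of equal length, an entry for each row: "linear": the shift along the tool's x, y, z normalised to -1 to 1, where 1 is 0.1 m, a list of three; "dr": the turn, a rotation vector about the tool's x, y, z normalised to -1 to 1, where 1 is 90 degrees, a list of three; "hand": the closure, from -1 (fully open) to 1 (shut). A call has 1 to 10 rows; each row is the pose to reach, as a shift and turn from the pose commanded when the call began, along the tool's axes at that moment; what a row does not reach only later rows make up. A row lasts 1/12 s, in which the tool goes at most 41.7 mm and 7.16 degrees, less where a joint would pass 70% of its speed; a pose out of reach is approached as far as the arm can. A call with a number of a shift or a turn outside -1 to 1 is refused whole. A call with a gripper value outside its range is refused whole. The fingers move at their own pace and stop on an object; "newtons" is the grip in N (left out, the last holds). Time passes only in rows, so rows that repeat a pose let the fingers close. It gives the time, the measured TCP pose, the force, the opening and the grip force at its end, in the units of the state.
- telemetry.observe(): the state, without advancing time (a new reading comes with each control period).
- get_image(name): name is "scene" or "top" or "wrist"; returns the picture (400x640x3 uint8, blue, green, red); there is no depth.
- calibration(name): a dict with "intrinsics" (3x3 intrinsics, pixels), "xyz" and "orientation" of the camera in the world; the wrist camera has in their place "T_tool_cam" (4x4, takes a point from camera to tool coordinates, whose origin is the TCP and whose axes are the flange's). Camera axes: x right, y up, looking along -z (the intrinsics and any distortion apply to the point x, -y, -z); pixel columns grow to the right and rows downward; lengths in m; the calibration is good to about 2 mm. A picture is of the moment at which its call begins: read the wrist's pose just before it. calibration takes no time and is no camera call.
- manip.finish_job(): hands the job in; it is judged then, once.
Trained networks look in the newest picture that a camera, given by its name, has taken for a name from the list of things; names that differ only in an ending like _2 or _b are one class to them, and where a whole thing is asked for, a point or a joint stands for the part that bears it (a point fixed in the world has none). Each returns a list of dicts, best first, with "score" (0 to 1); they miss things now and then, are a little off and sometimes report something else, mostly with a low value. They report only what shows in the picture. A call takes as long as a camera call. They do not tell look-alikes from the thing itself.
- spotter.trace(camera, name): "pixels" (400x640 bool, what is visible of it) and "extent" ([centre column, centre row, width, height] in pixels, round what is visible of it).
The state is a dict: "t": time; "q": joint angles; "qd": joint speeds; "tau": joint torques, N m; "tool_pos": TCP position; "ee_rot": TCP orientation; "contact_force": force on the tool from outside, world axes, zero at the start; "moment": the same for the moment, N m; "grip_width": finger opening in m; "gripper_force": force on a finger pad.
Only numpy, scipy, OpenCV 4.12 (cv2) and the standard library are available. Lean on these libraries where they do the work, as an engineer would, in place of code of your own. Each camera call takes 0.05 s, during which the arm holds its last target. There are 200 camera calls.

## Working session

There is one attempt and no reset: what is moved stays moved. The work goes in short steps, Python scripts to look and compute and a tool call to move; the robot and the scene stay as the last step left them, time stands still between calls to the robot, and variables do not carry over. Pictures are saved under pics/ and viewed, at most 10 in all, crops included, and the job is handed in when it is done.

Besides the shell and the picture viewer there is one more tool, called after ">>>" as name(argument=value, ...), one argument or row to a line, values as JSON. jog_arm: Moves the arm, as the interface text tells. Its arguments: {"type":"object","properties":{"linear":{"type":"array","items":{"type":"array","items":{"type":"number"}}},"dr":{"type":"array","items":{"type":"array","items":{"type":"number"}}},"hand":{"type":"array","items":{"type":"number"}},"newtons":{"type":"number"}},"required":["linear","dr","hand"]}

```bash
mkdir -p pics; cat > h.py <<'E'
import numpy as np,cv2
from scipy.spatial.transform import Rotation as R
from plant import telemetry,get_image,calibration,manip,spotter
def cam(n):
    c=calibration(n); K=np.array(c["intrinsics"])
    if n=="wrist":
        s=telemetry.observe(); T=np.eye(4); T[:3,:3]=R.from_rotvec(s["ee_rot"]).as_matrix(); T[:3,3]=s["tool_pos"]
        T=T@np.array(c["T_tool_cam"]); return K,T[:3,:3],T[:3,3],c
    o=np.array(c["orientation"]); Rm=o if o.shape==(3,3) else R.from_rotvec(o).as_matrix()
    return K,Rm,np.array(c["xyz"]),c
def dist(c):
    for k in c:
        if "dist" in k: return np.array(c[k],float)
    return np.zeros(5)
def ray(C,uv,z):
    K,Rm,p,c=C; q=cv2.undistortPoints(np.array([[uv]],float),K,dist(c))[0,0]
    d=Rm@np.array([q[0],-q[1],-1]); return p+d*(z-p[2])/d[2]
def proj(C,P):
    K,Rm,p,c=C; q=(np.atleast_2d(P)-p)@Rm; q=q*[1,-1,-1]
    return cv2.projectPoints(q,np.zeros(3),np.zeros(3),K,dist(c))[0][:,0]
E
python3 - <<'E'
from h import *
for n in("top","scene"):
    C=cam(n); print(n,{k:np.round(np.array(v,float),3).tolist() for k,v in C[3].items()})
    im=get_image(n); cv2.imwrite(f"pics/{n}0.png",im)
    for o in["carrier","pot_a","handle_top","stand","spare_pot","scraper"]:
        for r in spotter.trace(n,o)[:4]: print(n,o,round(r["score"],2),np.round(r["extent"],1))
print(calibration("wrist")["T_tool_cam"]); s=telemetry.observe();print(s["t"],s["tool_pos"],s["ee_rot"])
E
```

```text
top {'intrinsics': [[491.259, 0.0, 314.946], [0.0, 491.259, 190.181], [0.0, 0.0, 1.0]], 'xyz': [0.224, 0.002, 1.771], 'orientation': [0.141, -0.157, -1.581]}
top carrier 0.64 [330.2 195.8 120.4  47.1]
top pot_a 0.92 [277.8 239.8  23.2  22.3]
top pot_a 0.68 [372.9 191.2  21.5  23.2]
top pot_a 0.6 [292.2 199.8  22.9  28.1]
top handle_top 0.7 [293.2 200.4  19.8  24.1]
top handle_top 0.44 [180.9 202.2  26.3  24. ]
top stand 0.48 [331.9 193.3 121.9  48.8]
top spare_pot 0.88 [338.6 153.6  22.3  25.3]
top scraper 0.67 [335.  236.8  52.2  23.9]
top scraper 0.37 [437.2 196.2  22.4  17.3]
scene {'intrinsics': [[414.663, 0.0, 319.351], [0.0, 414.663, 203.096], [0.0, 0.0, 1.0]], 'xyz': [1.089, 0.503, 1.179], 'orientation': [0.318, 0.696, 2.254]}
scene carrier 0.59 [302.1 211.3 113.8  82.3]
scene pot_a 0.92 [271.3 176.1  25.8  31.1]
scene pot_a 0.85 [372.8 259.4  25.7  35.6]
scene pot_a 0.74 [337.6 217.2  26.   28.6]
scene pot_a 0.68 [374.5 207.8  27.3  32.3]
scene handle_top 0.91 [305.3 211.4 115.8  81. ]
scene stand 0.66 [304.9 214.4 114.9  79.9]
scene spare_pot 0.82 [263.7 224.8  24.   31.8]
scene spare_pot 0.56 [234.2 143.3  18.7  31.7]
scene spare_pot 0.47 [302.7 211.9 116.8  76.6]
scene scraper 0.71 [331.  185.2  52.4  30.1]
[[-7.17268638e-04  9.59573265e-01  2.81458050e-01  7.54272287e-02]
 [ 9.99999695e-01  7.75067253e-04 -9.40296260e-05  1.86363127e-04]
 [-3.08377233e-04  2.81457897e-01 -9.59573529e-01 -1.57114666e-01]
 [ 0.00000000e+00  0.00000000e+00  0.00000000e+00  1.00000000e+00]]
0.7 [ 0.21986533 -0.63816807  0.22658319] [-5.18797472e-01  3.09839810e+00 -5.62040989e-05]
```

View pics/top0.png

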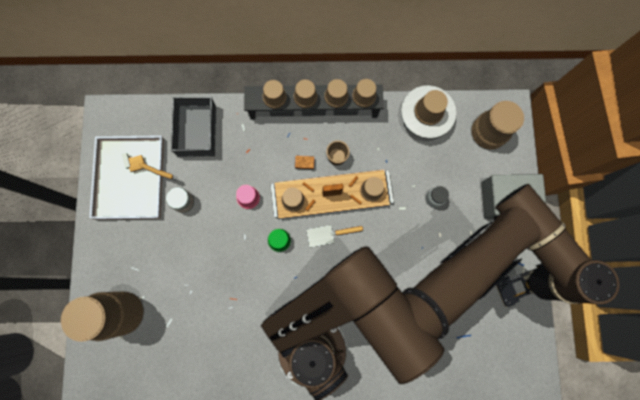

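View pics/scene0.png

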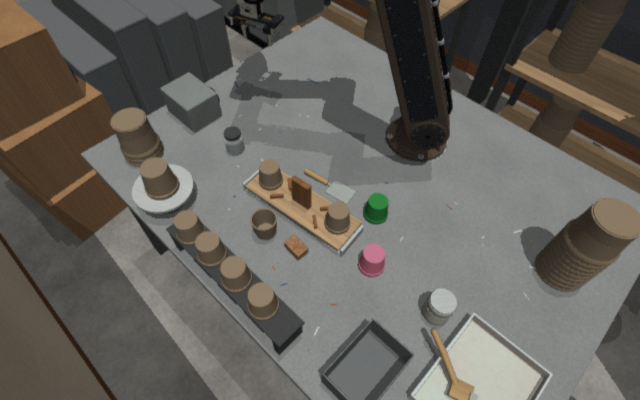

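The carrier lies at top-view (332,195). Its brown pots are at (292,199), the +y end, and (373,189), the -y end. The handle is at (332,188). The pink (247,196) and green (279,240) pots are look-alikes off the board, and the rack and plate pots are clutter. The scraper is at (335,235), the block at (305,162) and the spare pot at (338,153).

```bash
python3 - <<'E'
from h import *
C=cam("top"); im=get_image("top")
r=max(spotter.trace("top","carrier"),key=lambda r:r["score"]); m=r["pixels"].astype(np.uint8)
mr=cv2.minAreaRect(cv2.findNonZero(m)); b=cv2.boxPoints(mr)
print([np.round(ray(C,p,.039),3) for p in b]); print("ctr",ray(C,mr[0],.039))
for r in spotter.trace("top","pot_a")[:5]:
    ys,xs=np.nonzero(r["pixels"]); print("pot",round(r["score"],2),xs.mean(),ys.mean(),ray(C,(xs.mean(),ys.mean()),.09))
for uv,z in(((338,153),.05),((305,162),.03),((335,236),.02)): print(uv,ray(C,uv,z))
c=im[165:230,250:410]; cv2.imwrite("pics/crop0.png",cv2.resize(c,None,fx=5,fy=5,interpolation=cv2.INTER_CUBIC))
E
```

```text
[array([0.585, 0.129, 0.039]), array([ 0.629, -0.27 ,  0.039]), array([ 0.496, -0.28 ,  0.039]), array([0.455, 0.114, 0.039])]
ctr [ 0.54069192 -0.07613918  0.039     ]
pot 0.84 371.3703703703704 189.23093681917211 [ 0.54678016 -0.21527     0.09      ]
pot 0.71 278.68298368298366 240.5174825174825 [0.37310093 0.10833617 0.09      ]
pot 0.7 246.5855421686747 196.9590361445783 [0.52582032 0.21928553 0.09      ]
pot 0.61 292.3257731958763 199.82268041237114 [0.51338222 0.06068734 0.09      ]
(338, 153) [ 0.68982958 -0.10455702  0.05      ]
(305, 162) [0.6630092 0.0154973 0.03     ]
(335, 236) [ 0.39228146 -0.08799286  0.02      ]
```

View pics/crop0.png

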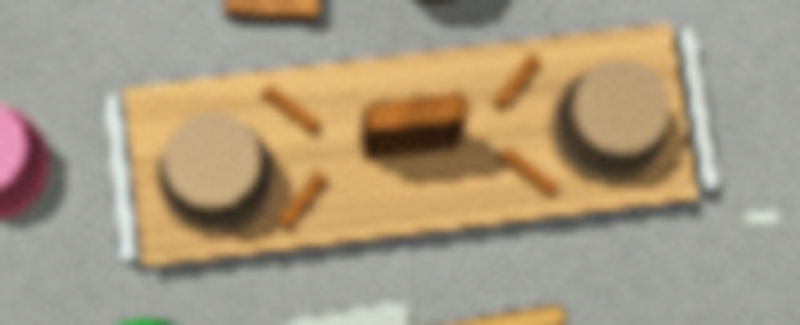

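The crop shows both brown pots outboard of their V's, with the handle mid-board at crop (413,125) and the cleats clearly visible. The board yaw is about +0.106 rad. I'll move above it for a close look.

>>> jog_arm(
  linear=[
    [-0.3,0.2,-0.3],
    [-0.6,0.45,-0.35],
    [-0.94,0.71,-0.35],
    [-0.94,0.71,-0.35],
  ],
  dr=[
    [0,0,0],
    [0,0,0],
    [0,0,0],
    [0,0,0],
  ],
  hand=[-1,-1,-1,-1],
)

```text
t: 1.18
tool_pos: [0.2884, -0.5368, 0.2631]
ee_rot: [-0.522, 3.095, -0.002]
contact_force: [-0.2, -0.3, 0.1]
grip_width: 0.0877
gripper_force: 0.0
```

>>> jog_arm(
  linear=[
    [-0.3,0.2,-0.3],
    [-0.6,0.45,-0.35],
    [-0.94,0.71,-0.35],
    [-0.94,0.71,-0.35],
  ],
  dr=[
    [0,0,0],
    [0,0,0],
    [0,0,0],
    [0,0,0],
  ],
  hand=[-1,-1,-1,-1],
)

```text
t: 1.52
tool_pos: [0.3543, -0.4389, 0.298]
ee_rot: [-0.523, 3.095, -0.002]
contact_force: [-0.3, -0.2, -0.0]
grip_width: 0.0876
gripper_force: 0.0
```

>>> jog_arm(
  linear=[
    [-0.3,0.2,-0.3],
    [-0.6,0.45,-0.35],
    [-0.94,0.71,-0.35],
    [-0.94,0.71,-0.35],
  ],
  dr=[
    [0,0,0],
    [0,0,0],
    [0,0,0],
    [0,0,0],
  ],
  hand=[-1,-1,-1,-1],
)

```text
t: 1.85
tool_pos: [0.42, -0.341, 0.3326]
ee_rot: [-0.524, 3.095, -0.001]
contact_force: [-0.6, -1.6, -0.8]
grip_width: 0.0878
gripper_force: 0.0
```

>>> jog_arm(
  linear=[
    [-0.3,0.2,-0.3],
    [-0.6,0.45,-0.35],
    [-0.94,0.71,-0.35],
    [-0.94,0.71,-0.35],
  ],
  dr=[
    [0,0,0],
    [0,0,0],
    [0,0,0],
    [0,0,0],
  ],
  hand=[-1,-1,-1,-1],
)

```text
t: 2.18
tool_pos: [0.4857, -0.243, 0.367]
ee_rot: [-0.524, 3.095, 0.001]
contact_force: [0.4, -1.5, 0.6]
grip_width: 0.0873
gripper_force: 0.0
```

>>> jog_arm(
  linear=[
    [-0.3,0.2,-0.3],
    [-0.6,0.45,-0.35],
    [-0.94,0.71,-0.35],
    [-0.94,0.71,-0.35],
  ],
  dr=[
    [0,0,0],
    [0,0,0],
    [0,0,0],
    [0,0,0],
  ],
  hand=[-1,-1,-1,-1],
)

```text
t: 2.52
tool_pos: [0.5514, -0.145, 0.4011]
ee_rot: [-0.524, 3.097, 0.002]
contact_force: [-0.1, -0.1, -1.2]
grip_width: 0.0876
gripper_force: 0.0
```

>>> jog_arm(
  linear=[
    [0,0,0],
    [0,0,0],
    [0,0,0],
    [0,0,0],
    [0,0,0],
    [0,0,0],
    [0,0,0],
    [0,0,0],
    [0,0,0],
    [0,0,0],
  ],
  dr=[
    [0,0,-0.4],
    [0,0,-0.856],
    [0,0,-0.856],
    [0,0,-0.856],
    [0,0,-0.856],
    [0,0,-0.856],
    [0,0,-0.856],
    [0,0,-0.856],
    [0,0,-0.856],
    [0,0,-0.856],
  ],
  hand=[-1,-1,-1,-1,-1,-1,-1,-1,-1,-1],
)

```text
t: 3.35
tool_pos: [0.5485, -0.1495, 0.4012]
ee_rot: [2.241, -2.202, -0.001]
contact_force: [-0.5, -0.2, -0.3]
grip_width: 0.0876
gripper_force: 0.0
```

>>> jog_arm(
  linear=[
    [0,0,0],
    [0,0,0],
    [0,0,0],
    [0,0,0],
  ],
  dr=[
    [0,0,-0.056],
    [0,0,-0.056],
    [0,0,-0.056],
    [0,0,-0.056],
  ],
  hand=[-1,-1,-1,-1],
)

```text
t: 3.68
tool_pos: [0.5485, -0.1495, 0.4014]
ee_rot: [2.325, -2.112, -0.0]
contact_force: [-0.5, 0.2, -0.2]
grip_width: 0.0874
gripper_force: 0.0
```

```bash
python3 - <<'E'
from h import *
C=cam("wrist"); s=telemetry.observe(); print(s["tool_pos"],s["ee_rot"],s["q"])
im=get_image("wrist"); cv2.imwrite("pics/w0.png",im); np.savez("w0.npz",K=C[0],R=C[1],p=C[2])
print(C[0],C[3].keys())
for o in["carrier","pot_a","handle_top"]:
    for r in spotter.trace("wrist",o)[:4]: print(o,round(r["score"],2),np.round(r["extent"],1))
E
```

```text
[ 0.54852282 -0.14946312  0.4014431 ] [ 2.32530581e+00 -2.11240337e+00 -2.61602599e-04] [ 7.80314407e-02  1.19895782e-01  8.41239312e-02 -8.75693312e-05
 -1.53517448e+00  1.78496751e-02]
[[280.13604349   0.         317.85184035]
 [  0.         280.13604349 191.16668221]
 [  0.           0.           1.        ]] dict_keys(['intrinsics', 'T_tool_cam'])
carrier 0.92 [314.2 165.7  78.3 178.8]
pot_a 0.81 [306.1 304.4  41.1  28.1]
pot_a 0.81 [385.4 292.7  38.3  23. ]
pot_a 0.8 [322.6 264.3  38.8  57.2]
pot_a 0.72 [314.8 164.4  77.9 177.6]
handle_top 0.85 [314.5 166.1  76.2 176.1]
```

View pics/w0.png

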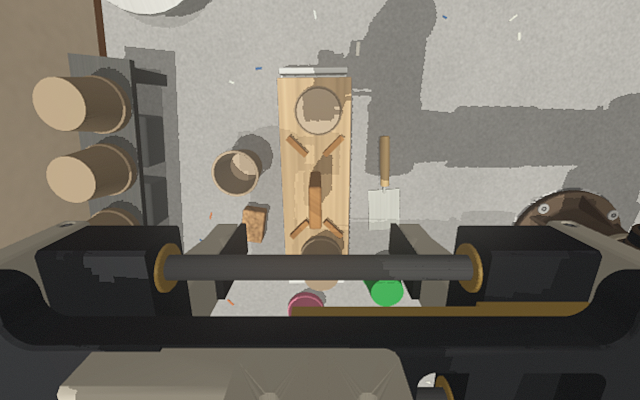

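The wrist view looks along the board. The -y pot is at (318,109), the handle at (316,200) and the +y pot at (322,262), partly behind the gripper. The scraper is on the right at (384,190), the spare pot at (237,172) and the block at (254,223). The board end is at row ~77.

```bash
cat > fit.py <<'E'
from h import *
def board(C,m,rows):
    L=[];Rr=[]
    for v in rows:
        xs=np.nonzero(m[v])[0]; L.append(ray(C,(xs.min()-.5,v),.039)); Rr.append(ray(C,(xs.max()+.5,v),.039))
    return np.array(L),np.array(Rr)
def line(P): a=np.polyfit(P[:,1],P[:,0],1); return a
E
python3 - <<'E'
from fit import *
C=cam("wrist"); im=cv2.imread("pics/w0.png")
spotter_m=None
get_image("wrist")
r=spotter.trace("wrist","carrier")[0]; m=r["pixels"]
# drop the grey lips: keep wood saturation
hsv=cv2.cvtColor(im,cv2.COLOR_BGR2HSV); w=m&(hsv[...,1]>50)
ys=np.nonzero(w.sum(1)>40)[0]; print("rows",ys.min(),ys.max(), [ (v,np.nonzero(w[v])[0].min(),np.nonzero(w[v])[0].max()) for v in range(76,250,20)])
L,Rr=board(C,w,range(130,222,4)); 
for n,P in(("L",L),("R",Rr)): a=line(P); print(n,a,P[0],P[-1])
print("width",np.linalg.norm(L[:,:2]-Rr[:,:2],axis=1).round(4)[::5])
print("end",ray(C,(315,ys.min()-.5),.039))
# full-res hue of column through end
print(im[66:84,300].tolist())
for rr in spotter.trace("wrist","pot_a")[:6]:
    q=rr["pixels"]; y,x=np.nonzero(q); print("pot",round(rr["score"],2),np.round(rr["extent"],1))
big=cv2.resize(im[60:250,220:400],None,fx=3.1,fy=3.1,interpolation=cv2.INTER_CUBIC); cv2.imwrite("pics/w0c.png",big)
E
```

```text
Traceback (most recent call last):
ValueError: zero-size array to reduction operation minimum which has no identity
```

```bash
python3 - <<'E'
from fit import *
C=cam("wrist"); im=cv2.imread("pics/w0.png")
hsv=cv2.cvtColor(im,cv2.COLOR_BGR2HSV); w=(hsv[...,1]>50)&(hsv[...,0]<30)
w[:, :274]=0; w[:,358:]=0
ys=np.nonzero(w[:250].sum(1)>40)[0]; print("rows",ys.min(),ys.max())
L,Rr=board(C,w,[v for v in range(85,222,4)])
for n,P in(("L",L),("R",Rr)): a=line(P); print(n,a,P[0],P[-1],"res",np.abs(np.polyval(a,P[:,1])-P[:,0]).max())
print("width",np.linalg.norm(L[:,:2]-Rr[:,:2],axis=1).round(4)[::5])
print("end",ray(C,(315,ys.min()-.5),.039))
big=cv2.resize(im[60:250,220:400],None,fx=3.1,fy=3.1,interpolation=cv2.INTER_CUBIC); cv2.imwrite("pics/w0c.png",big)
E
```

```text
rows 77 249
L [-0.1086392   0.60389266] [ 0.63210519 -0.25746725  0.039     ] [ 0.60392702 -0.00445208  0.039     ] res 0.0008903208781252392
R [-0.110088    0.47278328] [ 0.5022399  -0.27018157  0.039     ] [ 0.47482335 -0.01710117  0.039     ] res 0.0010490526975182046
width [0.1305 0.1294 0.1302 0.1309 0.1298 0.1306 0.1295]
end [ 0.56674138 -0.27769161  0.039     ]
```

View pics/w0c.png

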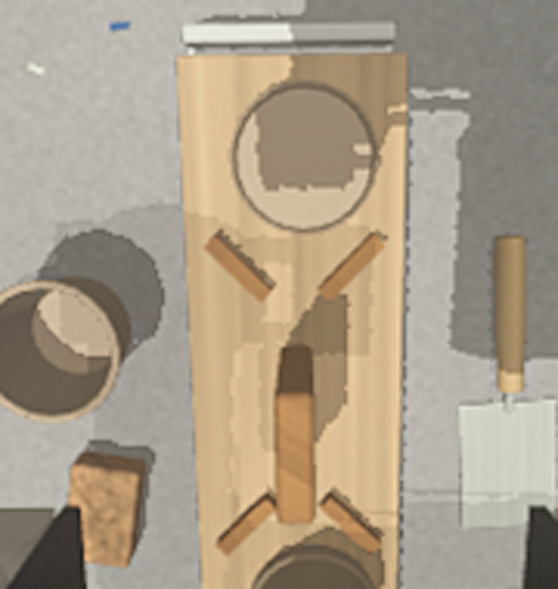

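```bash
cat >> fit.py <<'E'
c0=np.array([.547,-.079]); u=np.array([-.1091,.9940]); v=np.array([.9940,.1091])
def cc(P): d=np.array(P)[:2]-c0; return np.round([d@v*1000,d@u*1000],1)   # mm in carrier x,y
E
python3 - <<'E'
from fit import *
C=cam("wrist"); T=cam("top")
print("TCP",cc(telemetry.observe()["tool_pos"]))
print("rim R", cc(ray(C,(318.2,110.6),.05)), "handle top", cc(ray(C,(220+295/3.1,60+455/3.1),.155)))
for uv in((250+620/5,165+108/5),(250+212/5,165+161/5)): print("top-face", cc(ray(T,uv,.117)))
E
```

```text
TCP [ -6.1 -70.2]
rim R [  -6.9 -143.1] handle top [-0.6 -2.6]
top-face [ -11.9 -141.7]
top-face [-13.9 140.8]
```

>>> jog_arm(
  linear=[
    [0.4,0.01,0.3],
    [0.8,0.01,0.6],
    [1.0,0.01,1.0],
    [1.0,0.01,1.0],
    [1.0,0.01,1.0],
  ],
  dr=[
    [0,0,-0.008],
    [0,0,-0.008],
    [0,0,-0.008],
    [0,0,-0.008],
    [0,0,-0.008],
  ],
  hand=[0,0,0,0,0],
)

```text
t: 4.4
tool_pos: [0.5554, -0.2503, 0.2963]
ee_rot: [2.336, -2.095, -0.011]
contact_force: [-1.1, -0.1, -0.7]
grip_width: 0.0595
gripper_force: 0.0
```

>>> jog_arm(
  linear=[
    [0.3,0,0.3],
    [0.3,0,0.6],
    [0.3,0,1.0],
    [0.3,0,1.0],
    [0.3,0,1.0],
  ],
  dr=[
    [0,0,0],
    [0,0,0],
    [0,0,0],
    [0,0,0],
    [0,0,0],
  ],
  hand=[0,0,0,0,0],
)

```text
t: 4.82
tool_pos: [0.5602, -0.2786, 0.2012]
ee_rot: [2.34, -2.092, -0.004]
contact_force: [0.8, 0.1, 1.0]
grip_width: 0.0437
gripper_force: 0.0
```

```bash
python3 - <<'E'
from fit import *
s=telemetry.observe(); r=s["ee_rot"]; print(s["t"],cc(s["tool_pos"]),s["tool_pos"][2],2*np.arctan2(r[1],r[0])+np.pi/2,s["grip_width"],s["contact_force"])
E
```

```text
4.8167 [  -8.6 -199.8] 0.2012496985002377 0.11180990325902074 0.04365780623312249 [0.79766968 0.13616207 0.99519275]
```

>>> jog_arm(
  linear=[
    [0,-0.016,0.3],
    [0,-0.016,0.6],
    [0,-0.016,0.9],
    [0,-0.016,0.9],
  ],
  dr=[
    [0,0,0],
    [0,0,0],
    [0,0,0],
    [0,0,0],
  ],
  hand=[0,0,0,0],
)

```text
t: 5.15
tool_pos: [0.5613, -0.2776, 0.1095]
ee_rot: [2.341, -2.093, -0.006]
contact_force: [-1.3, 0.6, -1.4]
grip_width: 0.044
gripper_force: 0.0
```

>>> jog_arm(
  linear=[
    [0,0,0.2],
    [0,0,0.4],
    [0,0,0.505],
    [0,0,0.505],
    [0,0,0.505],
  ],
  dr=[
    [0,0,0],
    [0,0,0],
    [0,0,0],
    [0,0,0],
    [0,0,0],
  ],
  hand=[0,0,0,0,0],
)

```text
t: 5.57
tool_pos: [0.5638, -0.2789, 0.0632]
ee_rot: [-2.342, 2.093, -0.003]
contact_force: [-0.2, -0.6, 0.6]
grip_width: 0.0439
gripper_force: 0.0
```

```bash
python3 - <<'E'
from fit import *
s=telemetry.observe(); r=s["ee_rot"]; print(s["t"],cc(s["tool_pos"]),s["tool_pos"][2],2*np.arctan2(r[1],r[0])+np.pi/2,s["grip_width"],s["contact_force"])
im=get_image("wrist"); cv2.imwrite("pics/w1.png",im)
E
```

```text
5.5667 [  -5.2 -200.6] 0.06320263007315297 6.395531893652723 0.043866835303352336 [-0.2063284  -0.56174333  0.62651201]
```

View pics/w1.png

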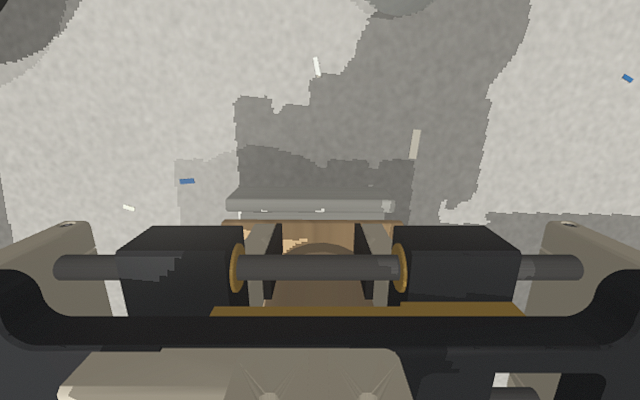

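The fork straddles the -y pot: the pot edge is centred between the fingers at col ~318, and the end lip is at row ~200. Next I'll push inward, drifting towards the centreline.

>>> jog_arm(
  linear=[
    [-0.05,0,0.02],
    [-0.1,-0.01,0.02],
    [-0.14,-0.01,0.02],
    [-0.18,-0.02,0.02],
    [-0.22,-0.02,0.02],
    [-0.26,-0.03,0.02],
    [-0.3,-0.04,0.02],
    [-0.34,-0.045,0.02],
    [-0.38,-0.05,0.02],
    [-0.38,-0.05,0.02],
  ],
  dr=[
    [0,0,0],
    [0,0,0],
    [0,0,0],
    [0,0,0],
    [0,0,0],
    [0,0,0],
    [0,0,0],
    [0,0,0],
    [0,0,0],
    [0,0,0],
  ],
  hand=[0,0,0,0,0,0,0,0,0,0],
)

```text
t: 6.45
tool_pos: [0.5633, -0.2396, 0.0591]
ee_rot: [-2.342, 2.093, -0.0]
contact_force: [-0.0, -0.4, 0.5]
grip_width: 0.0438
gripper_force: 0.3
```

```bash
python3 - <<'E'
from fit import *
s=telemetry.observe(); print(s["t"],cc(s["tool_pos"]),s["tool_pos"][2],s["grip_width"],s["contact_force"])
T=cam("scene"); im=get_image("scene"); big=cv2.resize(im[140:260,230:390],None,fx=5,fy=5,interpolation=cv2.INTER_CUBIC); cv2.imwrite("pics/s1.png",big)
E
```

```text
6.45 [  -1.3 -161.4] 0.05914019161961459 0.04376183475936831 [-0.02290111 -0.38763451  0.47463129]
```

View pics/s1.png

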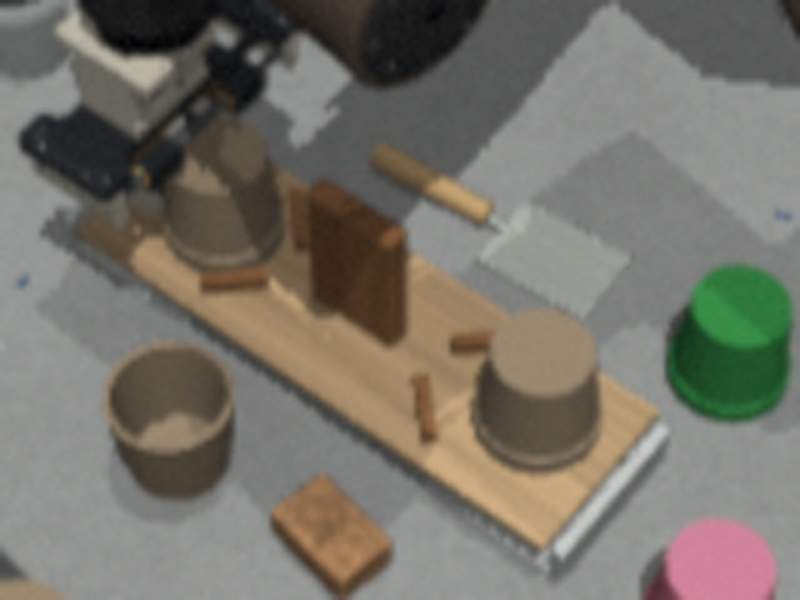

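The pot (crop 225,200) has moved to the cleats. The remaining travel is a few mm, so I'll take it in small steps and watch the force.

>>> jog_arm(
  linear=[
    [-0.02,-0.01,0],
    [-0.035,-0.012,0],
    [-0.045,-0.012,0],
    [-0.045,-0.012,0],
    [-0.045,-0.012,0],
  ],
  dr=[
    [0,0,0],
    [0,0,0],
    [0,0,0],
    [0,0,0],
    [0,0,0],
  ],
  hand=[0,0,0,0,0],
)

```text
t: 6.92
tool_pos: [0.5637, -0.2357, 0.0589]
ee_rot: [2.342, -2.094, -0.0]
contact_force: [-0.5, -0.1, 0.1]
grip_width: 0.044
gripper_force: 0.2
```

>>> jog_arm(
  linear=[
    [-0.01,0,0],
    [-0.015,0,0],
    [-0.015,0,0],
    [-0.015,0,0],
  ],
  dr=[
    [0,0,0],
    [0,0,0],
    [0,0,0],
    [0,0,0],
  ],
  hand=[0,0,0,0],
)

```text
t: 7.25
tool_pos: [0.5636, -0.2343, 0.059]
ee_rot: [2.342, -2.094, -0.0]
contact_force: [0.6, -0.1, -0.5]
grip_width: 0.0435
gripper_force: 0.6
```

```bash
python3 - <<'E'
from fit import *
s=telemetry.observe(); print(s["t"],cc(s["tool_pos"]),s["tool_pos"][2],s["grip_width"],s["contact_force"],s["gripper_force"])
E
```

```text
7.25 [  -0.4 -156.2] 0.059036431201709 0.04345635384518707 [ 0.6172402  -0.10512583 -0.49771832] 0.6111397565837251
```

>>> jog_arm(
  linear=[
    [-0.01,0,0],
    [-0.015,0,0],
    [-0.015,0,0],
    [-0.015,0,0],
  ],
  dr=[
    [0,0,0],
    [0,0,0],
    [0,0,0],
    [0,0,0],
  ],
  hand=[0,0,0,0],
)

```text
t: 7.58
tool_pos: [0.5636, -0.233, 0.0592]
ee_rot: [2.342, -2.094, 0.001]
contact_force: [0.7, -4.3, -0.2]
grip_width: 0.0438
gripper_force: 1.7
```

>>> jog_arm(
  linear=[
    [-0.01,0,0],
    [-0.015,0,0],
    [-0.015,0,0],
    [-0.015,0,0],
  ],
  dr=[
    [0,0,0],
    [0,0,0],
    [0,0,0],
    [0,0,0],
  ],
  hand=[0,0,0,0],
)

```text
t: 7.92
tool_pos: [0.5634, -0.2312, 0.0591]
ee_rot: [-2.342, 2.094, -0.0]
contact_force: [0.5, -4.1, -0.1]
grip_width: 0.0439
gripper_force: 1.7
```

>>> jog_arm(
  linear=[
    [-0.01,0,0],
    [-0.015,0,0],
    [-0.015,0,0],
    [-0.015,0,0],
  ],
  dr=[
    [0,0,0],
    [0,0,0],
    [0,0,0],
    [0,0,0],
  ],
  hand=[0,0,0,0],
)

```text
t: 8.25
tool_pos: [0.5633, -0.2302, 0.0593]
ee_rot: [2.342, -2.094, 0.001]
contact_force: [1.2, -7.0, -0.1]
grip_width: 0.0439
gripper_force: 2.8
```

```bash
python3 - <<'E'
from fit import *
s=telemetry.observe(); print(s["t"],cc(s["tool_pos"]),s["tool_pos"][2],s["grip_width"],s["contact_force"],s["gripper_force"])
E
```

```text
8.25 [  -0.3 -152.1] 0.05930579398526295 0.0438567174425218 [ 1.23552802 -6.95343144 -0.07721456] 2.78553645912325
```

It seated: the force rose to 4–7 N and the carrier has probably crept to its lip. Backing off, then looking from above at the +y half.

>>> jog_arm(
  linear=[
    [0.1,0,0],
    [0.3,0,0],
    [0.3,0,0],
    [0.3,0,-0.3],
    [0.3,0,-0.7],
    [0.3,0,-1.0],
    [0.3,0,-1.0],
  ],
  dr=[
    [0,0,0],
    [0,0,0],
    [0,0,0],
    [0,0,0],
    [0,0,0],
    [0,0,0],
    [0,0,0],
  ],
  hand=[0,0,0,0,0,0,0],
)

```text
t: 8.83
tool_pos: [0.5698, -0.2606, 0.166]
ee_rot: [-2.339, 2.09, -0.013]
contact_force: [1.0, 0.2, 0.8]
grip_width: 0.0437
gripper_force: 0.0
```

>>> jog_arm(
  linear=[
    [0,0,-0.3],
    [-0.1,0,-0.6],
    [-0.4,0,-1.0],
    [-0.5,0,-1.0],
  ],
  dr=[
    [0,0,0],
    [0,0,0],
    [0,0,0],
    [0,0,0],
  ],
  hand=[0,0,0,0],
)

```text
t: 9.17
tool_pos: [0.5626, -0.2095, 0.2646]
ee_rot: [-2.339, 2.092, -0.009]
contact_force: [1.6, 0.3, 0.2]
grip_width: 0.0436
gripper_force: 0.0
```

>>> jog_arm(
  linear=[
    [-0.3,0,-0.3],
    [-0.6,0,-0.6],
    [-1.0,0,-1.0],
    [-1.0,0,-1.0],
  ],
  dr=[
    [0,0,0],
    [0,0,0],
    [0,0,0],
    [0,0,0],
  ],
  hand=[0,0,0,0],
)

```text
t: 9.5
tool_pos: [0.5503, -0.108, 0.3635]
ee_rot: [-2.34, 2.089, -0.005]
contact_force: [0.2, -0.5, -0.0]
grip_width: 0.0436
gripper_force: 0.0
```

>>> jog_arm(
  linear=[
    [-0.3,0,-0.2],
    [-0.6,0,-0.4],
    [-0.75,0,-0.4],
    [-0.75,0,-0.4],
    [-0.75,0,-0.4],
  ],
  dr=[
    [0,0,0],
    [0,0,0],
    [0,0,0],
    [0,0,0],
    [0,0,0],
  ],
  hand=[-1,-1,-1,-1,-1],
)

```text
t: 9.92
tool_pos: [0.5412, -0.0349, 0.3988]
ee_rot: [-2.344, 2.091, 0.001]
contact_force: [0.6, -0.0, -0.2]
grip_width: 0.0715
gripper_force: 0.0
```

```bash
python3 - <<'E'
from fit import *
s=telemetry.observe(); print(s["t"],cc(s["tool_pos"]),s["tool_pos"][2],s["contact_force"])
im=get_image("wrist"); cv2.imwrite("pics/w2full.png",im); big=cv2.resize(im[0:240,210:410],None,fx=2.5,fy=2.5,interpolation=cv2.INTER_CUBIC); cv2.imwrite("pics/w2.png",big)
E
```

```text
9.9167 [-1.  44.5] 0.3988424713470176 [ 0.5778445  -0.02031886 -0.15776465]
```

View pics/w2.png

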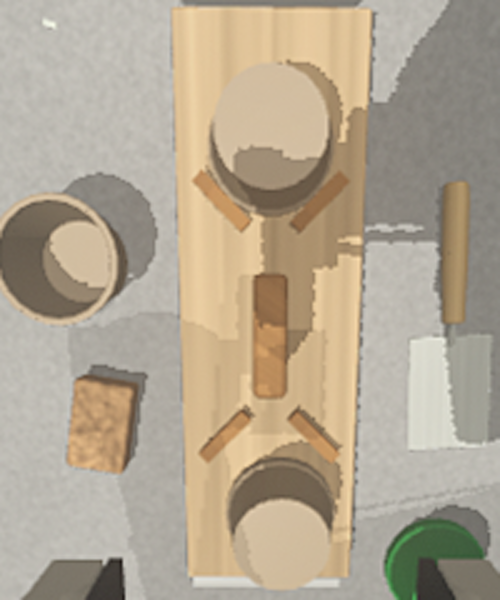

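The -y pot (crop 270,135) now touches both cleats. The +y pot (rim top at crop row 456, top-face centre (283,545)) is still short of its V. Board ends are at crop rows 8 and 578.

```bash
python3 - <<'E'
from fit import *
C=cam("wrist"); im=cv2.imread("pics/w2full.png")
f=lambda a,b,z:cc(ray(C,(210+a/2.5-.3,b/2.5-.3),z))
print("ends",f(272,8,.039),f(270,578,.039)); print("sides@300",f(183,300,.039),f(360,300,.039))
print("pot+ topface",f(283,545,.117),"rim inner edge",f(281,456,.05))
print("pot- topface",f(270,126,.117)," handle top",f(270,336,.155))
E
```

```text
ends [  -1.2 -195.1] [ -0.9 202.9]
sides@300 [ 61.8 -13.2] [-64.7 -13.5]
pot+ topface [ -9.5 143.3] rim inner edge [-8.8 99. ]
pot- topface [-1.000e-01 -1.121e+02]  handle top [-0.4  2.1]
```

>>> jog_arm(
  linear=[
    [-0.3,0.04,0.2],
    [-0.6,0.08,0.5],
    [-0.9,0.08,0.8],
    [-1.0,0.08,1.0],
    [-1.0,0.08,1.0],
  ],
  dr=[
    [0,0,0],
    [0,0,0],
    [0,0,0],
    [0,0,0],
    [0,0,0],
  ],
  hand=[0,0,0,0,0],
)

```text
t: 10.38
tool_pos: [0.5197, 0.0631, 0.2935]
ee_rot: [2.337, -2.089, -0.008]
contact_force: [-1.5, -1.2, -1.0]
grip_width: 0.0534
gripper_force: 0.0
```

>>> jog_arm(
  linear=[
    [-0.3,0,0.2],
    [-0.56,0,0.5],
    [-0.56,0,0.8],
    [-0.56,0,1.0],
    [-0.56,0,1.0],
  ],
  dr=[
    [0,0,0],
    [0,0,0],
    [0,0,0],
    [0,0,0],
    [0,0,0],
  ],
  hand=[0,0,0,0,0],
)

```text
t: 10.8
tool_pos: [0.5141, 0.1164, 0.1951]
ee_rot: [2.335, -2.091, -0.005]
contact_force: [-0.4, 0.2, -0.6]
grip_width: 0.0438
gripper_force: 0.0
```

```bash
python3 - <<'E'
from fit import *
s=telemetry.observe(); print(s["t"],cc(s["tool_pos"]),s["tool_pos"][2],s["grip_width"],s["contact_force"])
E
```

```text
10.8 [-11.4 197.8] 0.19505793566250573 0.04383191152633752 [-0.39906609  0.2232419  -0.56384792]
```

>>> jog_arm(
  linear=[
    [-0.02,0,0.3],
    [-0.02,0,0.6],
    [-0.02,0,0.9],
    [-0.02,0,0.9],
  ],
  dr=[
    [0,0,0],
    [0,0,0],
    [0,0,0],
    [0,0,0],
  ],
  hand=[0,0,0,0],
)

```text
t: 11.13
tool_pos: [0.514, 0.1179, 0.1056]
ee_rot: [2.335, -2.092, -0.004]
contact_force: [-0.8, -0.7, -1.0]
grip_width: 0.0434
gripper_force: 0.0
```

>>> jog_arm(
  linear=[
    [0,0,0.2],
    [0,0,0.4],
    [0,0,0.47],
    [0,0,0.47],
    [0,0,0.47],
    [0,0,0.47],
  ],
  dr=[
    [0,0,0],
    [0,0,0],
    [0,0,0],
    [0,0,0],
    [0,0,0],
    [0,0,0],
  ],
  hand=[0,0,0,0,0,0],
)

```text
t: 11.63
tool_pos: [0.5172, 0.1205, 0.0639]
ee_rot: [-2.34, 2.093, -0.002]
contact_force: [0.0, -0.2, 1.1]
grip_width: 0.0438
gripper_force: 0.0
```

```bash
python3 - <<'E'
from fit import *
s=telemetry.observe(); r=s["ee_rot"];print(s["t"],cc(s["tool_pos"]),s["tool_pos"][2],2*np.arctan2(r[1],r[0]),s["grip_width"],s["contact_force"])
E
```

```text
11.6333 [ -7.9 201.5] 0.06394783840097548 4.824035542306984 0.04377501214160034 [ 0.01813871 -0.18040585  1.11543169]
```

>>> jog_arm(
  linear=[
    [0.05,0,0.03],
    [0.1,0,0.03],
    [0.14,0,0.03],
    [0.18,0,0.03],
    [0.22,-0.015,0.03],
    [0.26,-0.03,0.03],
    [0.3,-0.045,0.03],
    [0.34,-0.06,0.03],
    [0.37,-0.07,0.03],
    [0.37,-0.07,0.03],
  ],
  dr=[
    [0,0,0],
    [0,0,0],
    [0,0,0],
    [0,0,0],
    [0,0,0],
    [0,0,0],
    [0,0,0],
    [0,0,0],
    [0,0,0],
    [0,0,0],
  ],
  hand=[0,0,0,0,0,0,0,0,0,0],
)

```text
t: 12.47
tool_pos: [0.5273, 0.0836, 0.059]
ee_rot: [-2.341, 2.095, -0.0]
contact_force: [-0.6, -0.1, 0.2]
grip_width: 0.0441
gripper_force: 0.2
```

>>> jog_arm(
  linear=[
    [0.01,0,0],
    [0.02,0,0],
    [0.03,0,0],
    [0.03,0,0],
    [0.03,0,0],
  ],
  dr=[
    [0,0,0],
    [0,0,0],
    [0,0,0],
    [0,0,0],
    [0,0,0],
  ],
  hand=[0,0,0,0,0],
)

```text
t: 12.88
tool_pos: [0.5273, 0.0812, 0.059]
ee_rot: [-2.342, 2.094, 0.0]
contact_force: [-0.3, 0.4, 0.2]
grip_width: 0.0435
gripper_force: 0.4
```

```bash
python3 - <<'E'
from fit import *
s=telemetry.observe(); r=s["ee_rot"];print(s["t"],cc(s["tool_pos"]),s["tool_pos"][2],s["grip_width"],s["contact_force"],s["gripper_force"])
E
```

```text
12.8833 [ -2.1 161.4] 0.05904809972709822 0.04348878438391253 [-0.33331896  0.38777751  0.20481044] 0.3985153321264079
```

Expected contact is near y ≈ 159–160. Fine steps from here.

>>> jog_arm(
  linear=[
    [0.01,-0.01,0],
    [0.015,-0.01,0],
    [0.015,-0.01,0],
    [0.015,-0.01,0],
  ],
  dr=[
    [0,0,0],
    [0,0,0],
    [0,0,0],
    [0,0,0],
  ],
  hand=[0,0,0,0],
)

```text
t: 13.22
tool_pos: [0.5287, 0.0801, 0.0591]
ee_rot: [-2.341, 2.094, -0.0]
contact_force: [-0.3, 4.2, 0.3]
grip_width: 0.0438
gripper_force: 1.4
```

>>> jog_arm(
  linear=[
    [0.01,0,0],
    [0.015,0,0],
    [0.015,0,0],
    [0.015,0,0],
  ],
  dr=[
    [0,0,0],
    [0,0,0],
    [0,0,0],
    [0,0,0],
  ],
  hand=[0,0,0,0],
)

```text
t: 13.55
tool_pos: [0.5288, 0.0784, 0.0591]
ee_rot: [-2.342, 2.094, -0.0]
contact_force: [-0.8, 4.3, 0.6]
grip_width: 0.0438
gripper_force: 1.7
```

```bash
python3 - <<'E'
from fit import *
s=telemetry.observe(); r=s["ee_rot"];print(s["t"],cc(s["tool_pos"]),s["tool_pos"][2],s["grip_width"],s["contact_force"],s["gripper_force"])
E
```

```text
13.55 [ -0.9 158.4] 0.05913574593897544 0.04384111971693599 [-0.84708384  4.29634799  0.56688491] 1.6587423333112383
```

It is seated at the same 4 N signature. Backing off to look at the whole board.

>>> jog_arm(
  linear=[
    [-0.1,0,0],
    [-0.25,0,0],
    [-0.25,0,0],
    [-0.25,0,-0.3],
    [-0.25,0,-0.7],
    [-0.25,0,-1.0],
    [-0.25,0,-1.0],
  ],
  dr=[
    [0,0,0],
    [0,0,0],
    [0,0,0],
    [0,0,0],
    [0,0,0],
    [0,0,0],
    [0,0,0],
  ],
  hand=[0,0,0,0,0,0,0],
)

```text
t: 14.13
tool_pos: [0.5288, 0.104, 0.1654]
ee_rot: [-2.338, 2.087, -0.007]
contact_force: [1.4, -0.6, 0.8]
grip_width: 0.0437
gripper_force: 0.0
```

>>> jog_arm(
  linear=[
    [0,0,-0.3],
    [0.1,0,-0.6],
    [0.4,0,-1.0],
    [0.5,0,-1.0],
  ],
  dr=[
    [0,0,0],
    [0,0,0],
    [0,0,0],
    [0,0,0],
  ],
  hand=[0,0,0,0],
)

```text
t: 14.47
tool_pos: [0.5332, 0.0525, 0.2646]
ee_rot: [-2.34, 2.089, -0.007]
contact_force: [0.5, 0.5, 0.5]
grip_width: 0.0436
gripper_force: 0.0
```

>>> jog_arm(
  linear=[
    [0.3,0,-0.3],
    [0.6,0,-0.6],
    [0.9,0,-1.0],
    [0.9,0,-1.0],
    [0.9,0,-1.0],
    [0.9,0,-1.0],
  ],
  dr=[
    [0,0,0],
    [0,0,0],
    [0,0,0],
    [0,0,0],
    [0,0,0],
    [0,0,0],
  ],
  hand=[-1,-1,-1,-1,-1,-1],
)

```text
t: 14.97
tool_pos: [0.5411, -0.0365, 0.3589]
ee_rot: [-2.34, 2.096, 0.0]
contact_force: [-0.0, 0.3, 0.1]
grip_width: 0.0787
gripper_force: 0.0
```

```bash
python3 - <<'E'
from fit import *
s=telemetry.observe(); r=s["ee_rot"];print(s["t"],cc(s["tool_pos"]),s["tool_pos"][2],2*np.arctan2(r[1],r[0])+np.pi/2,s["contact_force"])
im=get_image("wrist"); cv2.imwrite("pics/w3full.png",im); big=cv2.resize(im[0:240,210:410],None,fx=2.5,fy=2.5,interpolation=cv2.INTER_CUBIC); cv2.imwrite("pics/w3.png",big)
E
```

```text
14.9667 [-1.2 42.9] 0.35886589222613396 6.393334048663749 [-0.00982156  0.29079958  0.07557346]
```

View pics/w3.png

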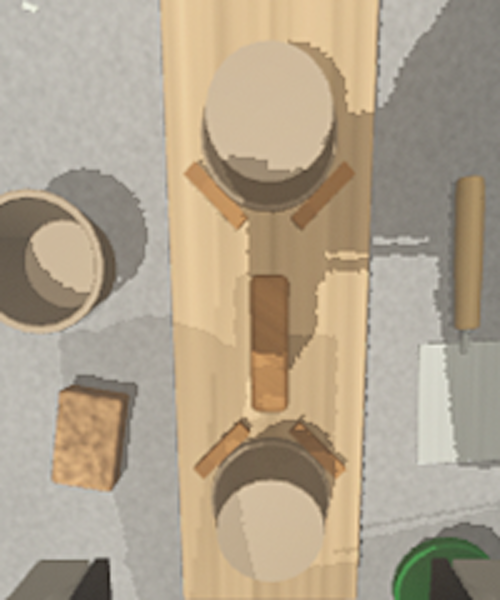

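Both pots touch both cleats: -y top face at crop (270,105), +y at (270,530), handle top spanning cols 251–288 and rows 275–411. Measuring the handle and the seat distances.

```bash
python3 - <<'E'
from fit import *
C=cam("wrist")
f=lambda a,b,z:cc(ray(C,(210+a/2.5-.3,b/2.5-.3),z))
print("handle",f(269.5,343,.155),"ends",f(269,275,.155),f(269,411,.155),"sides",f(251,343,.155),f(288,343,.155))
print("pot-",f(269,105,.117),"pot+",f(270,530,.117),"rim+",f(270,438,.05),"rim-",f(268,210,.045))
E
```

```text
handle [-0.7  1.8] ends [ -0.4 -31.3] [-0.5 36.7] sides [8.7 1.8] [-10.1   1.8]
pot- [  -0.4 -114.9] pot+ [ -1.1 117. ] rim+ [-1.1 75.5] rim- [  0.3 -70.3]
```

>>> jog_arm(
  linear=[
    [0.2,0,0],
    [0.41,0,0.2],
    [0.41,0,0.5],
    [0.41,0,0.8],
    [0.41,0,1.0],
    [0.41,0,1.0],
    [0.41,0,1.0],
  ],
  dr=[
    [0,0,0],
    [0,0,0],
    [0,0,0],
    [0,0,0],
    [0,0,0],
    [0,0,0],
    [0,0,0],
  ],
  hand=[-1,-1,-1,-1,-1,-1,-1],
)

```text
t: 15.6
tool_pos: [0.5451, -0.0764, 0.2577]
ee_rot: [2.34, -2.091, -0.003]
contact_force: [-0.5, -0.2, 1.7]
grip_width: 0.0876
gripper_force: 0.0
```

>>> jog_arm(
  linear=[
    [0,0,0.2],
    [0,0,0.5],
    [0,0,0.8],
    [0,0,0.8],
    [0,0,0.8],
    [0,0,0.8],
  ],
  dr=[
    [0,0,0],
    [0,0,0],
    [0,0,0],
    [0,0,0],
    [0,0,0],
    [0,0,0],
  ],
  hand=[-1,-1,-1,-1,-1,-1],
)

```text
t: 16.1
tool_pos: [0.5476, -0.0766, 0.1816]
ee_rot: [-2.342, 2.092, -0.004]
contact_force: [-0.1, 0.5, 1.2]
grip_width: 0.0879
gripper_force: 0.0
```

```bash
python3 - <<'E'
from fit import *
s=telemetry.observe(); r=s["ee_rot"];print(s["t"],cc(s["tool_pos"]),s["tool_pos"][2],2*np.arctan2(r[1],r[0])+np.pi/2,r[2],s["contact_force"])
E
```

```text
16.1 [0.8 2.4] 0.1815690365839479 6.395789155249333 -0.0038128151726605935 [-0.12265973  0.4711536   1.23859426]
```

>>> jog_arm(
  linear=[
    [0,0.012,0.2],
    [0,0.012,0.4],
    [0,0.012,0.6],
    [0,0.012,0.79],
    [0,0.012,0.79],
    [0,0.012,0.79],
  ],
  dr=[
    [0,0,0],
    [0,0,0],
    [0,0,0],
    [0,0,0],
    [0,0,0],
    [0,0,0],
  ],
  hand=[-1,-1,-1,-1,-1,-1],
)

```text
t: 16.6
tool_pos: [0.5459, -0.0768, 0.1016]
ee_rot: [-2.342, 2.093, -0.002]
contact_force: [0.9, -0.2, 1.3]
grip_width: 0.0876
gripper_force: 0.0
```

```bash
python3 - <<'E'
from fit import *
s=telemetry.observe(); r=s["ee_rot"];print(s["t"],cc(s["tool_pos"]),s["tool_pos"][2],2*np.arctan2(r[1],r[0])+np.pi/2,r[2],s["contact_force"])
E
```

```text
16.6 [-0.9  2.3] 0.10162345513953107 6.3953279072088245 -0.001716142612858824 [ 0.88854325 -0.18668342  1.29254455]
```

Aligned. Closing with a gentle ramp of rows.

>>> jog_arm(
  linear=[
    [0,0,0],
    [0,0,0],
    [0,0,0],
    [0,0,0],
    [0,0,0],
    [0,0,0],
    [0,0,0],
    [0,0,0],
    [0,0,0],
    [0,0,0],
  ],
  dr=[
    [0,0,0],
    [0,0,0],
    [0,0,0],
    [0,0,0],
    [0,0,0],
    [0,0,0],
    [0,0,0],
    [0,0,0],
    [0,0,0],
    [0,0,0],
  ],
  hand=[-0.5,-0.2,0.1,0.3,0.4,0.45,0.5,0.6,0.8,1],
  newtons=20,
)

```text
t: 17.43
tool_pos: [0.5448, -0.0769, 0.1]
ee_rot: [2.342, -2.094, -0.0]
contact_force: [0.6, 0.3, 0.2]
grip_width: 0.0262
gripper_force: 0.0
```

>>> jog_arm(
  linear=[
    [0,0,0],
    [0,0,0],
    [0,0,0],
    [0,0,0],
    [0,0,0],
    [0,0,0],
  ],
  dr=[
    [0,0,0],
    [0,0,0],
    [0,0,0],
    [0,0,0],
    [0,0,0],
    [0,0,0],
  ],
  hand=[1,1,1,1,1,1],
  newtons=55,
)

```text
t: 17.93
tool_pos: [0.5452, -0.0768, 0.1001]
ee_rot: [-2.342, 2.094, -0.001]
contact_force: [3.2, -0.0, -2.0]
grip_width: 0.0198
gripper_force: 55.0
```

Gripped at 19.8 mm. Slow lift, about 6 mm per row.

>>> jog_arm(
  linear=[
    [0,0,-0.02],
    [0,0,-0.05],
    [0,0,-0.09],
    [0,0,-0.14],
    [0,0,-0.19],
    [0,0,-0.24],
    [0,0,-0.28],
    [0,0,-0.3],
    [0,0,-0.3],
    [0,0,-0.3],
  ],
  dr=[
    [0,0,0],
    [0,0,0],
    [0,0,0],
    [0,0,0],
    [0,0,0],
    [0,0,0],
    [0,0,0],
    [0,0,0],
    [0,0,0],
    [0,0,0],
  ],
  hand=[1,1,1,1,1,1,1,1,1,1],
)

```text
t: 18.77
tool_pos: [0.5448, -0.0768, 0.1301]
ee_rot: [-2.342, 2.094, 0.0]
contact_force: [0.6, -1.0, -6.8]
grip_width: 0.0197
gripper_force: 55.0
```

```bash
python3 - <<'E'
from fit import *
s=telemetry.observe(); print(s["t"],s["tool_pos"],s["contact_force"],s["moment"],s["grip_width"],s["gripper_force"])
im=get_image("scene"); cv2.imwrite("pics/s2.png",cv2.resize(im[120:260,230:400],None,fx=4.2,fy=4.2,interpolation=cv2.INTER_CUBIC))
E
```

```text
18.7667 [ 0.54475591 -0.07683622  0.13013417] [ 0.63204335 -1.02155973 -6.79832648] [0.0493465  0.12013265 0.03136213] 0.019711909327224154 54.99979555606842
```

View pics/s2.png

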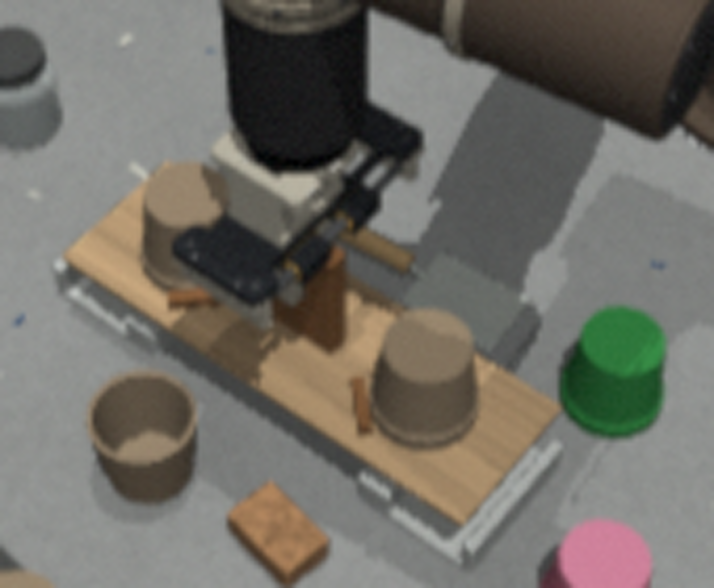

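The carrier is up and level, with both pots on the board against their cleats, at crop (185,225) and (425,375). The measured weight is 6.8 N, about as expected. Continuing to 12 cm.

>>> jog_arm(
  linear=[
    [0,0,-0.03],
    [0,0,-0.08],
    [0,0,-0.14],
    [0,0,-0.2],
    [0,0,-0.26],
    [0,0,-0.32],
    [0,0,-0.38],
    [0,0,-0.42],
    [0,0,-0.45],
    [0,0,-0.45],
  ],
  dr=[
    [0,0,0],
    [0,0,0],
    [0,0,0],
    [0,0,0],
    [0,0,0],
    [0,0,0],
    [0,0,0],
    [0,0,0],
    [0,0,0],
    [0,0,0],
  ],
  hand=[1,1,1,1,1,1,1,1,1,1],
)

```text
t: 19.65
tool_pos: [0.5451, -0.0769, 0.1758]
ee_rot: [-2.341, 2.094, -0.001]
contact_force: [0.3, -0.3, -6.4]
grip_width: 0.0203
gripper_force: 55.0
```

>>> jog_arm(
  linear=[
    [0,0,-0.03],
    [0,0,-0.08],
    [0,0,-0.14],
    [0,0,-0.2],
    [0,0,-0.26],
    [0,0,-0.32],
    [0,0,-0.38],
    [0,0,-0.42],
    [0,0,-0.45],
    [0,0,-0.45],
  ],
  dr=[
    [0,0,0],
    [0,0,0],
    [0,0,0],
    [0,0,0],
    [0,0,0],
    [0,0,0],
    [0,0,0],
    [0,0,0],
    [0,0,0],
    [0,0,0],
  ],
  hand=[1,1,1,1,1,1,1,1,1,1],
)

```text
t: 20.48
tool_pos: [0.5452, -0.0769, 0.2209]
ee_rot: [-2.341, 2.094, -0.001]
contact_force: [-0.2, 0.6, -7.0]
grip_width: 0.0203
gripper_force: 55.0
```

>>> jog_arm(
  linear=[
    [0,0,0],
    [0,0,0],
    [0,0,0],
    [0,0,0],
    [0,0,0],
    [0,0,0],
    [0,0,0],
    [0,0,0],
    [0,0,0],
    [0,0,0],
  ],
  dr=[
    [0,0,0],
    [0,0,0],
    [0,0,0],
    [0,0,0],
    [0,0,0],
    [0,0,0],
    [0,0,0],
    [0,0,0],
    [0,0,0],
    [0,0,0],
  ],
  hand=[1,1,1,1,1,1,1,1,1,1],
)

```text
t: 21.32
tool_pos: [0.5448, -0.0769, 0.2201]
ee_rot: [-2.342, 2.094, 0.0]
contact_force: [-0.4, -0.1, -6.4]
grip_width: 0.0193
gripper_force: 55.0
```

```bash
python3 - <<'E'
from fit import *
s=telemetry.observe(); print(s["t"],s["tool_pos"],s["ee_rot"],s["contact_force"],s["moment"],s["grip_width"],np.abs(s["qd"]).max())
C=cam("scene"); get_image("scene")
# pot top faces expected (z=.237) vs what the network sees
zt=.039+.078+.12; t=cc(s["tool_pos"])
for y in(-115,115):
    P=c0+u*(y+2.3)/1000+v*(-.0009); print("expected mid-pot px",proj(C,[*P,zt-.039]))
for r in spotter.trace("scene","pot_a")[:7]: print(round(r["score"],2),np.round(r["extent"],1))
E
```

```text
21.3167 [ 0.5448129  -0.07687172  0.22007977] [-2.34181340e+00  2.09412717e+00  8.11525393e-06] [-0.35110441 -0.05814267 -6.41397118] [0.06835104 0.05381909 0.02814322] 0.019333404378889984 0.0017759132399635985
expected mid-pot px [[272.02631416 154.4144518 ]]
expected mid-pot px [[330.96225627 191.16905157]]
0.88 [270.5 155.9  24.6  30.9]
0.83 [374.3 209.4  25.8  27.9]
0.8 [373.4 261.1  25.1  35.3]
0.58 [329.1 192.2  28.4  35.3]
0.34 [297.6 247.4  30.8  22.5]
```

The lift is 12 cm and still. Both pots appear where expected (within ~2 px), so I'm handing it in.

```bash
python3 -c "
from plant import manip; print(manip.finish_job())"
```

```text
the job is handed in; nothing more can be done
None
```

I pushed both pots home against their stops, lifted the carrier about 12 cm by its handle with both pots aboard, and handed the job in at about 21 s while holding it still; the hand-in gave no verdict.

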